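Turn the flat-edged disc against its alignment bar

ROBOT

A 7-joint arm with a two-finger parallel gripper is mounted at the origin on the work surface. World frame = base frame: x ahead of the robot, y to its left, z up, the work surface at z = 0. Lengths are in m, angles in degrees, forces in N, time in s.
With the tool pointing down it reaches from about 0.35 to 0.9 m from the base axis. Payload 7.2 kg.
Tool frame: the origin (TCP) lies where the fingers leave the gripper's body, on its centre line; the fingertips stand 80 mm ahead of it and the grasp point (between the pads) lies 61 mm ahead of it (ctrl.grasp_offset is the distance from the TCP to the grasp point, in m); x points along the fingers, z is the direction in which the jaws open and shut, and the axes are right-handed (so a half turn about x gives the same grasp; the last joint's range is limited). The gripper opens to 88 mm and grips with 3 to 60 N. Pads are 20 mm wide; open, the fingers measure 115 mm over their backs; the gripper's body (75 mm by 178 mm) begins 61 mm behind the grasp point.
Start: joints at [-68.938, 23.554, -0.728, 91.456, 0.321, 64.991, -4.71], TCP at [0.264, 0.567, 0.303] pointing down, gripper open.
Joint ranges: [-169.25, 169.25], [-16.82, 113.86], [-84.01, 82.57], [7.8, 145.47], [-59.2, 239.2], [7.22, 106.19], [-163.78, 163.78]. Speed limits (degrees/s): [136.94, 136.94, 172.46, 172.46, 180, 180, 180].

INTERFACE

Orientations are given as a 3x3 rotation matrix whose columns are the frame's x, y, z axes.
In Python, from rig import get_obs, vision, order, ctrl gives the robot as it stands.
- The arm moves only by the tool jog_arm, never from a script. Its argument "steps" is a list of rows, each a list of 3 entries, a list of its own where there are three numbers: the shift along the tool's x, y, z normalised to -1 to 1, where 1 is 0.8 m, then the turn, a rotation vector about the tool's x, y, z normalised to -1 to 1, where 1 is 360 degrees, then the opening, from -1 (shut) to 1 (fully open), so that 0 is half open. In form: [[[dx, dy, dz], [wx, wy, wz], fingers], ...]. A call has 1 to 12 rows; each row is the pose to reach, as a shift and turn from the pose measured when the call began, along the tool's axes at that moment, turning the shorter way round; what a row does not reach only later rows make up. A row lasts 1/10 s, in which the tool goes at most 50 mm and 8.59 degrees, less where a joint would pass 70% of its speed; a pose out of reach is approached as far as the arm can. A call with a number of a shift or a turn outside -1 to 1 is refused whole. A call with a gripper value outside its range is refused whole. The fingers move at their own pace and stop on an object; the grip force is fixed at half the most. Time passes only in rows, so rows that repeat a pose let the fingers close. It gives the time, the measured TCP pose, the force and the opening at its end, in the units of the state.
- get_obs(): the state, without advancing time (a new reading comes with each control period).
- vision.get_image(name): name is "scene" or "top" or "wrist"; returns the picture (420x560x3 uint8, blue, green, red); there is no depth.
- vision.camera_params(name): a dict with "mtx" (3x3 intrinsics, pixels), "dist_coeffs" ([k1, k2, p1, p2, k3] as OpenCV has them; the pictures are not rectified), "R" (3x3) and "t" (3): a world point X has camera coordinates R X + t. Camera axes: x right, y down, z forward; pixel columns grow to the right and rows downward; lengths in m; the calibration is good to about 2 mm. A picture is of the moment at which its call begins: read the wrist's pose just before it. camera_params takes no time and is no camera call; for the wrist camera it gives the pose at the moment of the call.
- order.sign_off(): hands the job in, once; it reports no verdict.
Trained networks look in the newest picture that a camera, given by its name, has taken for a name from the list of things; names that differ only in an ending like _2 or _b are one class to them, and where a whole thing is asked for, a point or a joint stands for the part that bears it (a point fixed in the world has none). Each returns a list of dicts, best first, with "conf" (0 to 1); they miss things now and then, are a little off and sometimes report something else, mostly with a low value. They report only what shows in the picture. A call takes as long as a camera call. They do not tell look-alikes from the thing itself.
- vision.look_for(query, camera): "bbox" ([centre column, centre row, width, height] in pixels, round what is visible of it).
The state is a dict: "clock": time; "qpos": joint angles; "joint_vel": joint speeds; "joint_torque": joint torques, N m; "position": TCP position; "tcp_rot": TCP orientation; "force": force on the tool from outside, world axes, zero at the start; "wrist_torque": the same for the moment, N m; "gripper_width": opening from 0.0 (shut) to 1.0 (fully open).
Only numpy, scipy, OpenCV 4.12 (cv2) and the standard library are available. Lean on these libraries where they do the work, as an engineer would, in place of code of your own. Each camera call takes 0.05 s, during which the arm holds its last target.

TASK

Two drilling boards lie on the crate shelf, each with an aluminium disc on a pivot and a steel alignment bar; one disc has a flat on its rim, the other is fully round. Push the upright bolt of the flat-edged disc round with a fingertip until the disc's flat lies flush against the bar of its board, and leave it so, ready for drilling. Do not turn the fully round disc.

Things in the scene. Friction and masses are not known exactly. Their poses are not given: they have to be found in the camera images.
- flat_pivot (a point): Pivot of the flat-edged disc, at the centre of its top face, 26 mm above the shelf. Its axes are those of the fixed plywood board (185 x 160 x 18 mm): x points from the pivot squarely to the alignment bar, z up. Disc: aluminium, 120 mm across, 8 mm thick, one flat 79 mm long lying 45 mm from the pivot. The pivot's screw head, 28 mm across, stands 5 mm above the disc.
- flat_disc (a joint): Angle of the flat-edged disc in rad, growing anticlockwise seen from above; 0: flat flush on the bar. Starts at 1.0 to 1.9, so turn it clockwise to 0. Turns lightly (1 to 3 N at the bolt), stays where left. The steel bar (130 x 12 mm, top 4.5 mm above the disc) is sprung towards the pivot: it rests on the round rim until the flat faces it, then follows in 15 mm and, from within about 0.3 rad, draws the flat square.
- flat_bolt (a point): Steel bolt standing upright on the flat-edged disc, to turn it by: 12 mm across; this point is half-way up, 20 mm above the disc's top face; the bolt ends 40 mm above that face. A washer 20 mm across, 4 mm high, lies round its foot. It is 44 mm from the pivot, opposite the flat: with the flat on the bar, it stands on the board's -x side, farthest from the bar.
- round_bolt (a point): The like bolt on the other board's fully round disc (120 mm across, no flat), half-way up: a bystander to leave alone. Wooden spring blocks behind the bar of either board stand 32 mm above the shelf.
Not all that is in view belongs to the job. What is shaped like the part that bears flat_pivot but orange or pink is not meant.

How it is judged:
By the outcome, as a careful person would: the job done as asked, in the order asked, and still so for the second after the job is handed in, with the robot touching nothing.
It also fails if it takes over 35 s, if anything falls off the work surface, if the arm or the gripper's body presses on something with over 40 N, if the wrist force passes 120 N, or if a joint passes its speed limit or range.

## Working session

There is one attempt and no reset: what is moved stays moved. The work goes in short steps, Python scripts to look and compute and a tool call to move; the robot and the scene stay as the last step left them, time stands still between calls to the robot, and variables do not carry over. Pictures are saved under pics/ and viewed, and the job is handed in when it is done.

Besides the shell and the picture viewer there is one more tool, called after "Emit:" in YAML: its name, and indented under it one key for each argument. jog_arm: Moves the arm, as the interface text tells. Scaled input: -1 to 1 covers 0.8 m each way for a shift and 360 degrees each way for a turn. Its arguments: {"type":"object","properties":{"steps":{"type":"array","items":{"type":"array"}}},"required":["steps"]}

```bash
mkdir -p pics
cat > h.py <<'E'
import numpy as np,cv2
from rig import get_obs,vision,order,ctrl
def ray(cam,uv,z):
    p=vision.camera_params(cam);K=np.array(p["mtx"]);d=np.array(p["dist_coeffs"]);R=np.array(p["R"]);t=np.array(p["t"])
    n=cv2.undistortPoints(np.array([[uv]],float),K,d)[0,0]
    dr=R.T@np.array([n[0],n[1],1]);c=-R.T@t
    return c+dr*(z-c[2])/dr[2]
def proj(cam,X):
    p=vision.camera_params(cam)
    return cv2.projectPoints(np.array(X,float).reshape(-1,3),cv2.Rodrigues(np.array(p["R"],float))[0],np.array(p["t"],float),np.array(p["mtx"],float),np.array(p["dist_coeffs"],float))[0][:,0]
E
python3 - <<'E'
from h import *
o=get_obs();print(o)
for c in ["scene","top"]:
    cv2.imwrite(f"pics/{c}0.png",vision.get_image(c))
    p=vision.camera_params(c);print(c,-np.array(p["R"]).T@np.array(p["t"]))
    if c=="top" or c=="scene":
        for q in ["flat_pivot","flat_bolt","round_bolt","flat_disc"]:
            print(c,q,[(np.round(r["bbox"]),round(r["conf"],2)) for r in vision.look_for(q,c)])
E
```

```text
{'clock': 0.0, 'qpos': array([-68.93824679,  23.6010525 ,  -0.72812797,  91.5038125 ,
         0.32281428,  64.98791693,  -4.70896474]), 'joint_vel': array([ 0.04554565,  0.00143608, -0.12319437,  0.00595764, -0.01458002,
       -0.01078428, -0.05557925]), 'joint_torque': array([ 7.94582866e-05, -5.87942219e+01,  6.41860440e-01, -2.91077185e+01,
       -5.37105266e-02,  1.84307154e-02,  1.55185112e-04]), 'position': array([0.26371761, 0.56623341, 0.30179942]), 'tcp_rot': array([[-5.35024045e-04, -9.06554507e-01,  4.22088427e-01],
       [-1.49061430e-03,  4.22088742e-01,  9.06553293e-01],
       [-9.99998746e-01, -1.44143234e-04, -1.57715073e-03]]), 'force': array([ 0.26056004, -0.23356356,  0.0333058 ]), 'wrist_torque': array([-0.00747902, -0.00717752, -0.04714112]), 'gripper_width': 0.9983272887381105}
scene [1.10173759 0.67966299 1.0788771 ]
scene flat_pivot [(array([258., 271.,  94.,  84.]), 0.66), (array([443., 257.,  81.,  77.]), 0.66), (array([201., 132.,  79.,  58.]), 0.61), (array([336., 216.,  76.,  67.]), 0.58)]
scene flat_bolt [(array([448., 244.,  51.,  45.]), 0.95), (ar
[... 248 characters left out ...]
, 200.,  43.,  36.]), 0.88), (array([206., 121.,  41.,  30.]), 0.85), (array([260., 262.,  52.,  46.]), 0.65)]
top [0.28579989 0.10040781 1.03161236]
top flat_pivot [(array([234., 253.,  84.,  92.]), 0.95), (array([250., 154.,  71.,  80.]), 0.87), (array([424., 254.,  79.,  89.]), 0.74), (array([121., 272.,  81.,  92.]), 0.62)]
top flat_bolt [(array([430., 258.,  43.,  48.]), 0.8), (array([119., 281.,  52.,  45.]), 0.72), (array([232., 259.,  49.,  50.]), 0.66)]
top round_bolt [(array([370., 168.,  42.,  42.]), 0.85)]
top flat_disc [(array([429., 261.,  46.,  42.]), 0.9), (array([234., 260.,  50.,  49.]), 0.89), (array([254., 159.,  44.,  46.]), 0.75), (array([119., 280.,  52.,  46.]), 0.7)]
```

View pics/scene0.png

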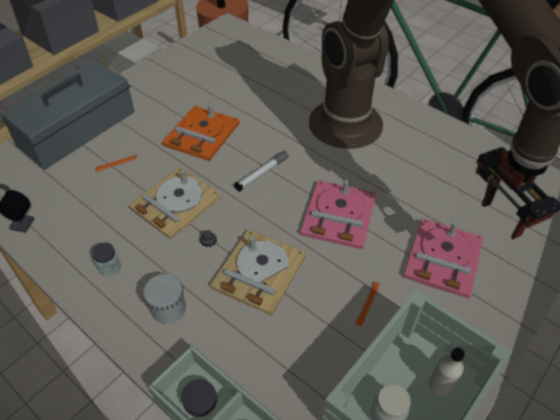

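View pics/top0.png

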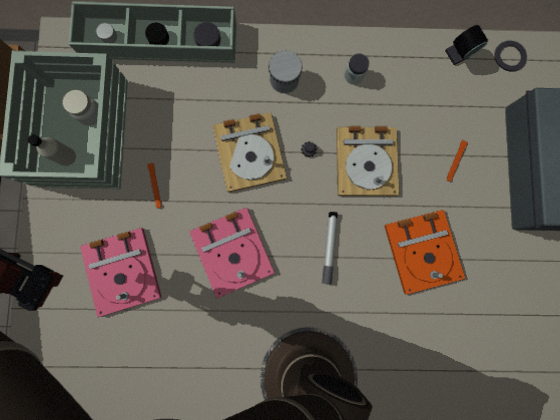

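The scene shows two wooden boards, at about (250,154) and (368,160) in the top view, plus pink and orange look-alikes. I'll zoom in to see which disc has the flat.

Run:
```python
import cv2,numpy as np
t=cv2.imread("pics/top0.png")[105:215,205:415];s=cv2.imread("pics/scene0.png")[160:315,120:315]
cv2.imwrite("pics/z1.png",cv2.resize(t,None,fx=3.8,fy=3.8,interpolation=cv2.INTER_CUBIC))
cv2.imwrite("pics/z2.png",cv2.resize(s,None,fx=3.8,fy=3.8,interpolation=cv2.INTER_CUBIC))
```

```text
(no output)
```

View pics/z1.png

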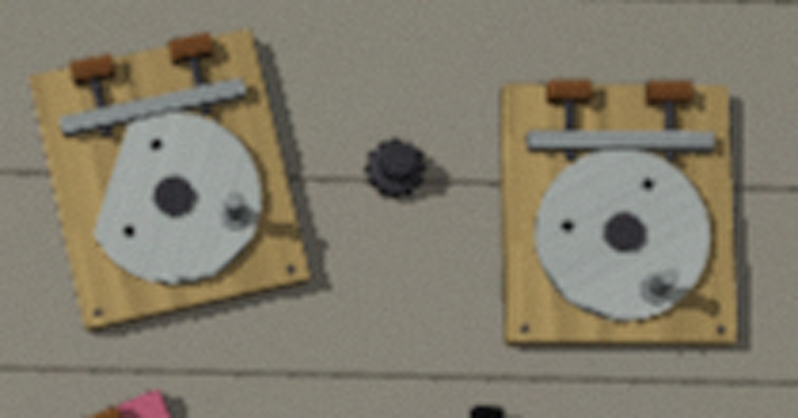

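View pics/z2.png

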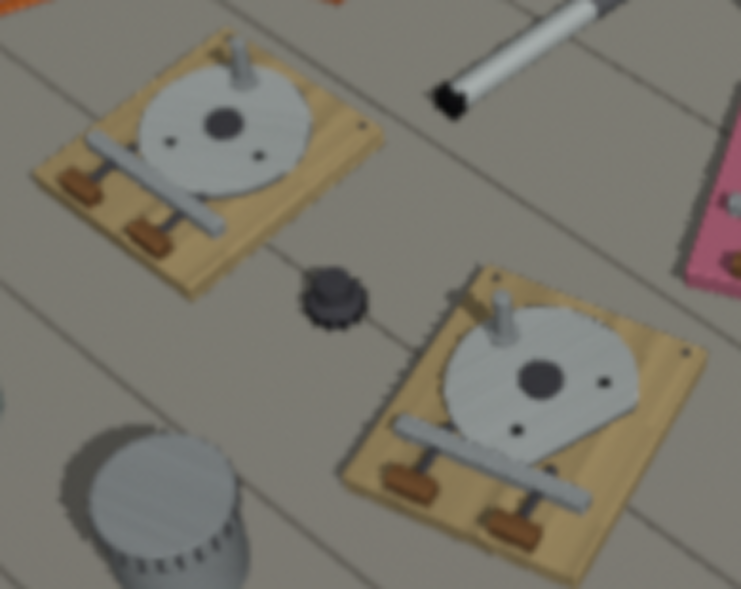

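Run:
```python
from h import *
f=lambda u,v:((u+.5)/3.8-.5+205,(v+.5)/3.8-.5+105)
g=lambda u,v:((u+.5)/3.8-.5+120,(v+.5)/3.8-.5+160)
print("pivot",ray("top",f(176,196),.031),ray("scene",g(541,379),.031))
a=ray("top",f(62,126),.0305);b=ray("top",f(245,88),.0305);print("bar",a,b,np.linalg.norm(a-b))
d=a-b;print("bar dir normal deg",np.degrees(np.arctan2(-d[0],d[1])))
# board corners z=.018
C=[ray("top",f(*c),.018)[:2] for c in [(32,76),(248,31),(310,278),(88,328)]]
print(np.round(C,4),[np.linalg.norm(C[i]-C[(i+1)%4]) for i in range(4)])
P=ray("top",f(176,196),.031)
flat=[ray("top",f(*c),.026)[:2] for c in [(128,120),(96,233)]];print("flat",flat)
for k in [(236,203)]: print("bolttop",ray("top",f(*k),.066)-P)
print("bolt scene top",ray("scene",g(502,295),.066)-P, "foot",ray("scene",g(503,338),.028)-P)
print("round pivot",ray("top",f(625,232),.031))
```

```text
pivot [0.55638351 0.15643266 0.031     ] [0.55943009 0.16120336 0.031     ]
bar [0.60407641 0.23597035 0.0305    ] [0.63428326 0.11074102 0.0305    ] 0.12882094974493538
bar dir normal deg 13.5613909567522
[[0.6436 0.2598]
 [0.6802 0.1096]
 [0.504  0.0633]
 [0.4658 0.2149]] [np.float64(0.1546240028438224), np.float64(0.18223827182868957), np.float64(0.15633176442037128), np.float64(0.18336578114973898)]
flat [array([0.61090588, 0.19124094]), array([0.53047207, 0.21074493])]
bolttop [-0.01329824 -0.04167071  0.035     ]
bolt scene top [-0.01065691 -0.03847955  0.035     ] foot [-0.00659144 -0.03595719 -0.003     ]
round pivot [ 0.53799845 -0.15233929  0.031     ]
```

```bash
cat >> h.py <<'E'
def delta(target,yaw):
    o=get_obs();R=np.array(o["tcp_rot"]);
    a=np.radians(yaw);y=np.array([np.cos(a),np.sin(a),0]);x=np.array([0,0,-1.]);z=np.cross(x,y)
    Rt=np.stack([x,y,z],1)
    from scipy.spatial.transform import Rotation as Ro
    return np.round(R.T@(np.array(target)-o["position"])/.8,4),np.round(Ro.from_matrix(R.T@Rt).as_rotvec(degrees=True)/360,4)
E
python3 -c "
from h import *
print(delta([.568,.096,.22],135))"
```

```text
(array([ 0.1033, -0.5929, -0.3727]), array([ 0.0556, -0.    ,  0.    ]))
```

Emit:
jog_arm:
  steps:
    - [[0.0,-0.1,-0.06],[0.01,0,0],-1]
    - [[0.05,-0.3,-0.19],[0.03,0,0],-1]
    - [[0.1,-0.593,-0.373],[0.0556,0,0],-1]
    - [[0.1,-0.593,-0.373],[0.0556,0,0],-1]
    - [[0.1,-0.593,-0.373],[0.0556,0,0],-1]
    - [[0.1,-0.593,-0.373],[0.0556,0,0],-1]
    - [[0.1,-0.593,-0.373],[0.0556,0,0],-1]
    - [[0.1,-0.593,-0.373],[0.0556,0,0],-1]
    - [[0.1,-0.593,-0.373],[0.0556,0,0],-1]
    - [[0.1,-0.593,-0.373],[0.0556,0,0],-1]
    - [[0.1,-0.593,-0.373],[0.0556,0,0],-1]
    - [[0.1,-0.593,-0.373],[0.0556,0,0],-1]

```text
clock: 1.7
position: [0.5699, 0.0899, 0.2222]
tcp_rot: [[0.001, -0.703, 0.711], [-0.003, 0.711, 0.703], [-1.0, -0.002, -0.001]]
force: [-0.2, 0.6, -0.0]
gripper_width: 0.006
```

Run:
```python
from h import *
for c in ["wrist","top"]:
    im=vision.get_image(c);cv2.imwrite(f"pics/{c}1.png",im)
    for q in ["flat_bolt","flat_pivot"]:
        print(c,q,[(np.round(r["bbox"]),round(r["conf"],2)) for r in vision.look_for(q,c)])
    if c=="wrist": print(proj(c,[[.558,.159,.031],[.547,.117,.066]]))
print(get_obs()["position"])
```

```text
wrist flat_bolt [(array([324., 138., 132., 140.]), 0.83)]
wrist flat_pivot [(array([344., 138., 251., 252.]), 0.81), (array([196.,  13.,  78.,  26.]), 0.81)]
[[323.91783206 146.02171642]
 [281.31619136 178.84500377]]
top flat_bolt [(array([233., 262.,  48.,  50.]), 0.94), (array([429., 258.,  43.,  47.]), 0.81), (array([246., 158.,  30.,  41.]), 0.59), (array([118., 280.,  50.,  50.]), 0.56)]
top flat_pivot [(array([226., 255.,  71.,  92.]), 0.89), (array([236., 156.,  50.,  73.]), 0.86), (array([424., 253.,  79.,  88.]), 0.77), (array([118., 272.,  80.,  88.]), 0.6)]
[0.56737371 0.09759349 0.22280089]
```

View pics/wrist1.png

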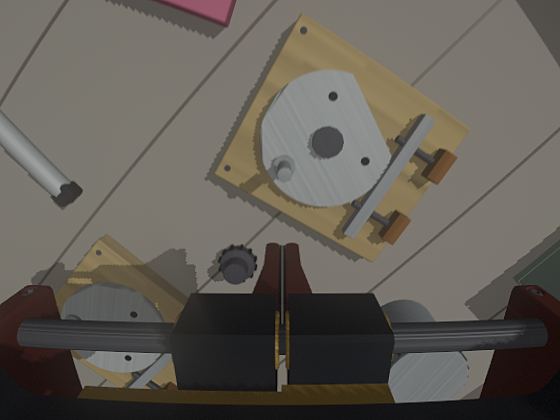

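View pics/top1.png

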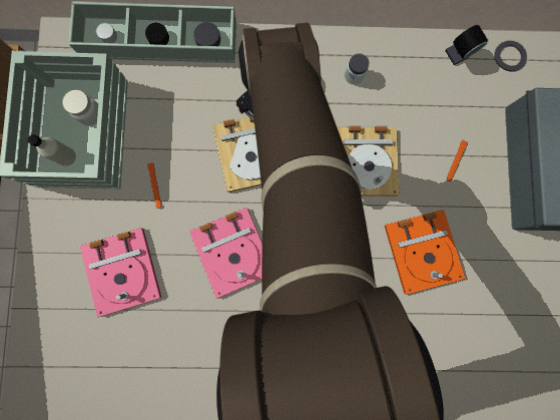

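```bash
python3 - <<'E'
from h import *
P=ray("wrist",(328,142),.031);print("pivot",P)
B=ray("wrist",(284,176),.066);print("bolttop",B,B-P, np.degrees(np.arctan2(*(B-P)[1::-1])),np.linalg.norm((B-P)[:2]))
a=ray("wrist",(430,118),.0305);b=ray("wrist",(349,234),.0305);d=a-b;print("bar",a,b,np.linalg.norm(d),np.degrees(np.arctan2(-d[0],d[1])))
print("knob",ray("wrist",(237,268),.03),ray("top",(309,149),.03))
for z in (.05,.1): print("can top",ray("top",(285,66),z),ray("scene",(165,292),z))
E
python3 - <<'E'
import cv2
im=cv2.imread("pics/wrist1.png")[50:260,200:480]
cv2.imwrite("pics/z3.png",cv2.resize(im,None,fx=2.8,fy=2.8,interpolation=cv2.INTER_CUBIC))
E
```

```text
pivot [0.55693739 0.16706723 0.031     ]
bolttop [0.54604261 0.12307096 0.066     ] [-0.01089478 -0.04399627  0.035     ] -103.90834701860798 0.045325138839097896
bar [0.60444825 0.2454863  0.0305    ] [0.63586216 0.12273612 0.0305    ] 0.12670611897271608 14.354897143560603
knob [0.58465964 0.01897588 0.03      ] [0.57950816 0.00514827 0.03      ]
can top [0.79690573 0.07203128 0.05      ] [0.77583979 0.0664862  0.05      ]
can top [0.77087173 0.07347668 0.1       ] [0.79167734 0.09628455 0.1       ]
```

View pics/z3.png

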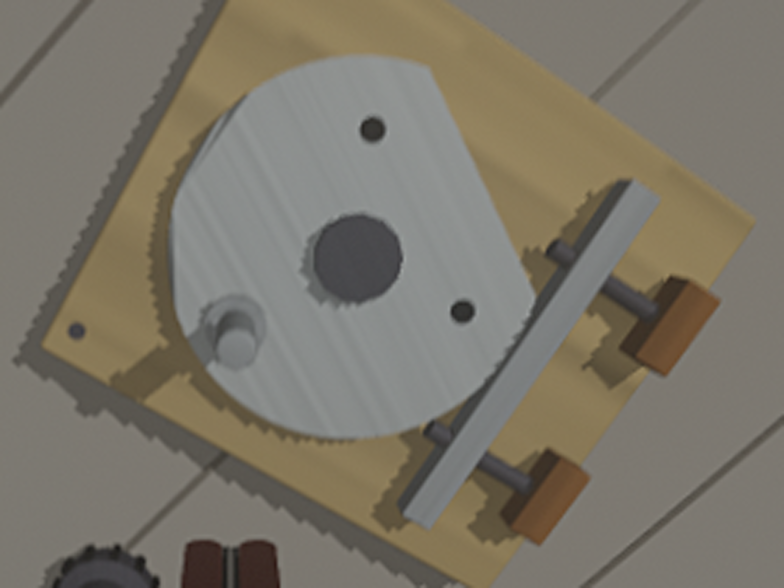

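Run:
```python
from h import *
print(get_obs()["position"],get_obs()["clock"])
im=vision.get_image("wrist");cv2.imwrite("pics/wrist2.png",im);print(get_obs()["position"])
im=im[50:260,200:480]
cv2.imwrite("pics/z4.png",cv2.resize(im,None,fx=2.8,fy=2.8,interpolation=cv2.INTER_CUBIC))
```

```text
[0.56737371 0.09759349 0.22280089] 2.0
[0.56737093 0.09765905 0.2228723 ]
```

View pics/z4.png

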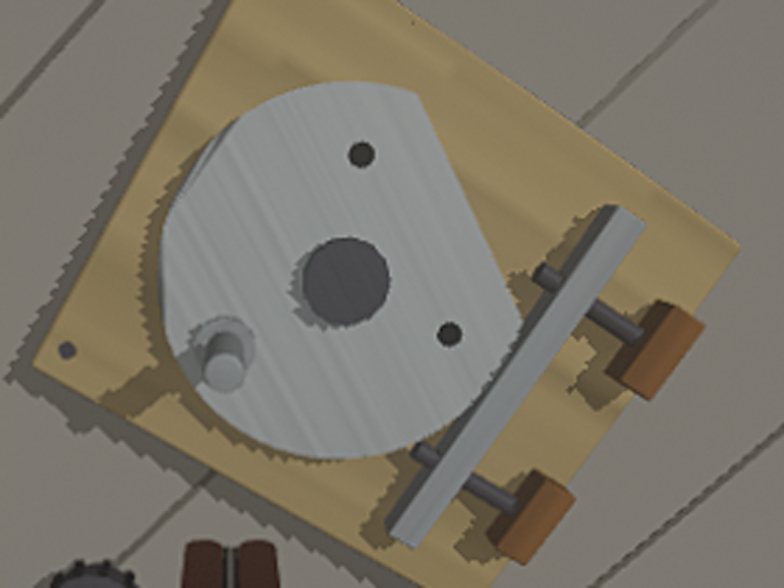

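Run:
```python
from h import *
f=lambda u,v:((u+.5)/2.8-.5+200,(v+.5)/2.8-.5+50)
P=ray("wrist",f(346,281),.031);B=ray("wrist",f(225,373),.066);Fo=ray("wrist",f(221,344),.030)
a=ray("wrist",f(627,212),.0305);b=ray("wrist",f(401,536),.0305);d=a-b
for n,v in [("B",B-P),("Foot",Fo-P)]: print(n,P,v,np.degrees(np.arctan2(v[1],v[0])),np.hypot(*v[:2]))
phi=np.degrees(np.arctan2(-d[0],d[1]));print("bar",a,b,np.linalg.norm(d),phi)
e=ray("wrist",f(418,96),.026)-ray("wrist",f(521,322),.026);print("flat",np.degrees(np.arctan2(-e[0],e[1])),np.linalg.norm(e))
o=get_obs();R=np.array(o["tcp_rot"]);tip=o["position"]+.08*R[:,0];print("tip",tip,proj("wrist",tip))
```

```text
B [0.55920039 0.15937755 0.031     ] [-0.01137621 -0.04241385  0.035     ] -105.01443957065464 0.04391301845455357
Foot [0.55920039 0.15937755 0.031     ] [-0.01340329 -0.04245231 -0.001     ] -107.52225540798163 0.044517935720301986
bar [0.60549951 0.23750368 0.0305    ] [0.63735891 0.11369705 0.0305    ] 0.12784014066231614 14.430934422481245
flat 73.89517482317802 0.07924233527481228
tip [0.56737024 0.09772597 0.14287233] [[279.74013466 258.03576328]]
```

Emit:
jog_arm:
  steps:
    - [[0.04,0,0],[0,0,0],-1]
    - [[0.09,0,0],[0,0,0],-1]
    - [[0.1285,0,0],[0,0,0],-1]
    - [[0.1285,0,0],[0,0,0],-1]
    - [[0.1285,0,0],[0,0,0],-1]
    - [[0.1285,0,0],[0,0,0],-1]
    - [[0.1285,0,0],[0,0,0],-1]

```text
clock: 2.75
position: [0.5683, 0.0982, 0.122]
tcp_rot: [[0.003, -0.709, 0.705], [0.002, 0.705, 0.709], [-1.0, -0.001, 0.003]]
force: [0.3, 0.1, 0.0]
gripper_width: 0.005
```

Run:
```python
from h import *
o=get_obs();print(o["clock"],o["position"],o["force"]);R=np.array(o["tcp_rot"])
P=np.array([.5592,.1594]);n=R[:2,1]
for th in [-106,-115,-125,-135,-145,-152,-158,-162,-166]:
    a=np.radians(th);c=P+.044*np.array([np.cos(a),np.sin(a)])-.016*n
    print(th,np.round(R.T@(np.r_[c,.120]-o["position"])/.8,4))
```

```text
2.75 [0.568319   0.09820515 0.12195299] [0.30333119 0.07496154 0.02282609]
-106 [ 0.0024  0.0155 -0.002 ]
-115 [ 0.0024  0.0234 -0.0055]
-125 [ 0.0024  0.0326 -0.008 ]
-135 [ 0.0024  0.0422 -0.0088]
-145 [ 0.0024  0.0517 -0.0079]
-152 [ 0.0024  0.0583 -0.0063]
-158 [ 0.0024  0.0637 -0.0043]
-162 [ 0.0024  0.0671 -0.0027]
-166 [ 0.0024  0.0705 -0.0008]
```

Emit:
jog_arm:
  steps:
    - [[0.0024,0.008,-0.002],[0,0,0],-1]
    - [[0.0024,0.0155,-0.002],[0,0,0],-1]
    - [[0.0024,0.0195,-0.004],[0,0,0],-1]
    - [[0.0024,0.0234,-0.0055],[0,0,0],-1]
    - [[0.0024,0.028,-0.007],[0,0,0],-1]
    - [[0.0024,0.0326,-0.008],[0,0,0],-1]
    - [[0.0024,0.0375,-0.0085],[0,0,0],-1]
    - [[0.0024,0.0422,-0.0088],[0,0,0],-1]
    - [[0.0024,0.047,-0.0084],[0,0,0],-1]
    - [[0.0024,0.0517,-0.0079],[0,0,0],-1]
    - [[0.0024,0.0517,-0.0079],[0,0,0],-1]
    - [[0.0024,0.0517,-0.0079],[0,0,0],-1]

```text
clock: 3.95
position: [0.5345, 0.1233, 0.12]
tcp_rot: [[0.003, -0.71, 0.704], [0.002, 0.704, 0.71], [-1.0, -0.001, 0.004]]
force: [0.5, -0.5, -0.2]
gripper_width: 0.009
```

Run:
```python
from h import *
o=get_obs();print(o["clock"],o["position"],o["force"]);R=np.array(o["tcp_rot"])
P=np.array([.5592,.1594]);n=R[:2,1]
for th in [-145,-152,-158,-162,-166]:
    a=np.radians(th);c=P+.044*np.array([np.cos(a),np.sin(a)])-.016*n
    print(th,np.round(R.T@(np.r_[c,.120]-o["position"])/.8,4))
for c in ["wrist","scene"]: cv2.imwrite(f"pics/{c}3.png",vision.get_image(c))
s=cv2.imread("pics/scene3.png")[200:330,190:350];cv2.imwrite("pics/z5.png",cv2.resize(s,None,fx=4,fy=4,interpolation=cv2.INTER_CUBIC))
```

```text
3.95 [0.53449896 0.12334845 0.1199821 ] [ 0.47582935 -0.4884678  -0.17750796]
-145 [-0.     -0.0004 -0.0004]
-152 [-0.      0.0061  0.0012]
-158 [-0.      0.0115  0.0032]
-162 [-0.      0.015   0.0048]
-166 [-0.      0.0183  0.0067]
```

View pics/wrist3.png

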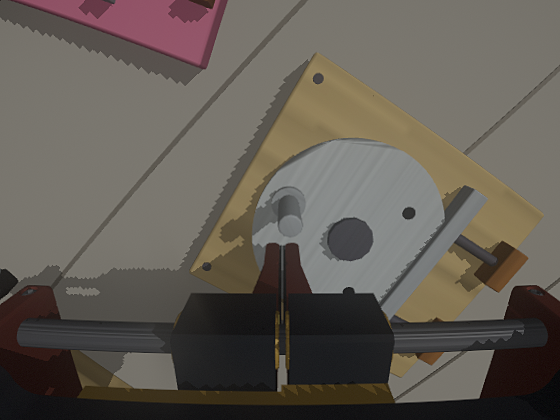

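View pics/z5.png

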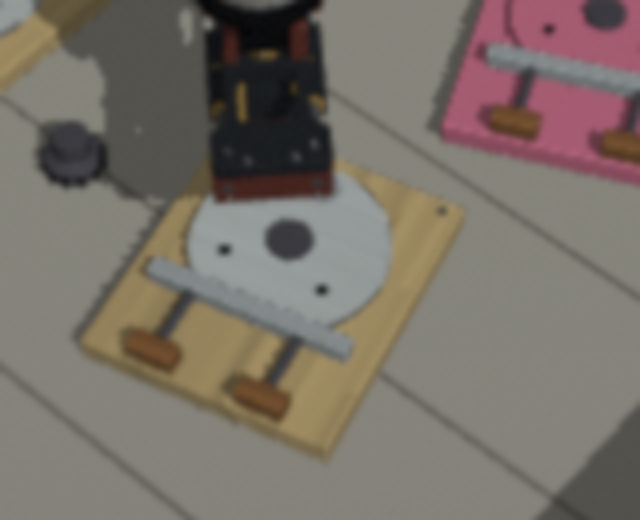

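The bolt is moving with the fingertip as planned, with about 20° left to turn.

Emit:
jog_arm:
  steps:
    - [[0,0.003,0.0006],[0,0,0],-1]
    - [[0,0.0061,0.0012],[0,0,0],-1]
    - [[0,0.009,0.0022],[0,0,0],-1]
    - [[0,0.0115,0.0032],[0,0,0],-1]
    - [[0,0.013,0.004],[0,0,0],-1]
    - [[0,0.015,0.0048],[0,0,0],-1]
    - [[0,0.0165,0.0057],[0,0,0],-1]
    - [[0,0.0165,0.0057],[0,0,0],-1]
    - [[0,0.0165,0.0057],[0,0,0],-1]

```text
clock: 4.95
position: [0.5285, 0.1355, 0.12]
tcp_rot: [[0.003, -0.709, 0.705], [0.002, 0.705, 0.709], [-1.0, -0.001, 0.003]]
force: [0.6, -0.2, -0.3]
gripper_width: 0.004
```

Run:
```python
from h import *
o=get_obs();print(o["clock"],o["position"],o["force"])
cv2.imwrite("pics/wrist4.png",vision.get_image("wrist"))
```

```text
4.95 [0.52852867 0.13546074 0.12003061] [ 0.593111   -0.21770768 -0.28656809]
```

View pics/wrist4.png

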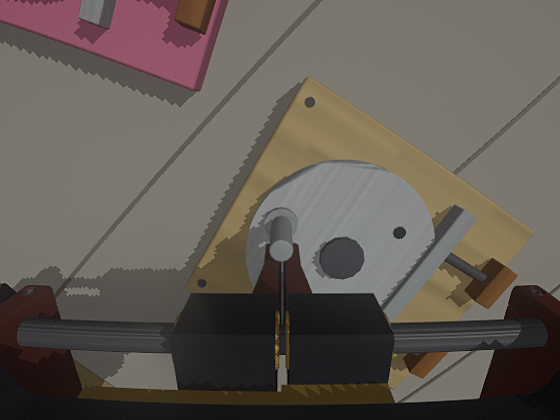

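Emit:
jog_arm:
  steps:
    - [[0,-0.02,0],[0,0,0],-1]
    - [[0,-0.04,0],[0,0,0],-1]
    - [[-0.05,-0.05,0],[0,0,0],-1]
    - [[-0.1,-0.06,0],[0,0,0],-1]
    - [[-0.13,-0.06,0],[0,0,0],-1]
    - [[-0.13,-0.06,0],[0,0,0],-1]
    - [[-0.13,-0.06,0],[0,0,0],-1]
    - [[-0.13,-0.06,0],[0,0,0],-1]

```text
clock: 5.8
position: [0.5619, 0.1007, 0.2228]
tcp_rot: [[0.001, -0.709, 0.705], [0.001, 0.705, 0.709], [-1.0, -0.0, 0.002]]
force: [-1.0, 0.3, 0.2]
gripper_width: 0.005
```

Run:
```python
from h import *
o=get_obs();print(o["clock"],o["position"],o["force"])
im=vision.get_image("wrist");print(get_obs()["position"])
cv2.imwrite("pics/z6.png",cv2.resize(im[30:270,180:460],None,fx=2.5,fy=2.5,interpolation=cv2.INTER_CUBIC))
```

```text
5.8 [0.56190146 0.10068544 0.22279841] [-1.048844    0.34592362  0.17269686]
[0.56180537 0.10090333 0.22265836]
```

View pics/z6.png

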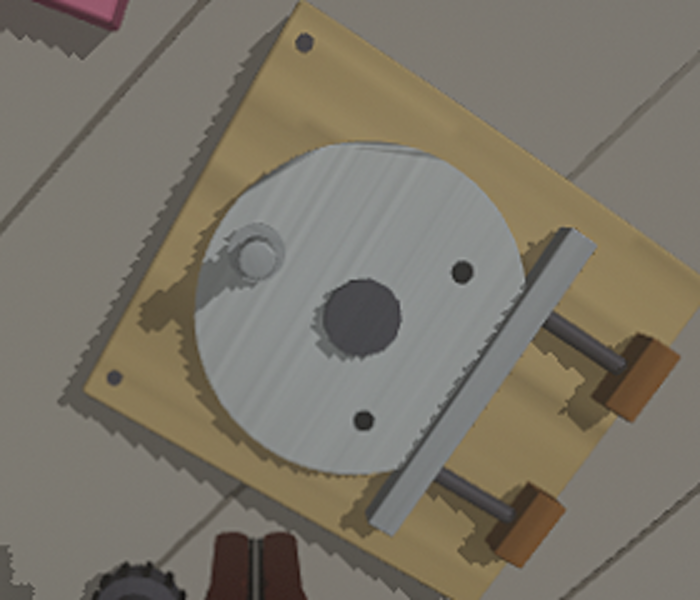

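Run:
```python
from h import *
f=lambda u,v:((u+.5)/2.5-.5+180,(v+.5)/2.5-.5+30)
P=ray("wrist",f(362,318),.031);B=ray("wrist",f(257,258),.066);Fo=ray("wrist",f(257,254),.030)
a=ray("wrist",f(583,236),.0305);b=ray("wrist",f(382,523),.0305);d=a-b
phi=np.degrees(np.arctan2(-d[0],d[1]));print(P,"phi",phi)
for v in (B-P,Fo-P): an=np.degrees(np.arctan2(v[1],v[0]));print(an,"theta deg",(an-180-phi+180)%360-180,np.hypot(*v[:2]))
nn=np.array([np.cos(np.radians(phi)),np.sin(np.radians(phi))]);print("bar centre dist",nn@((a+b)/2-P)[:2])
h1=ray("wrist",f(462,271),.026);h2=ray("wrist",f(364,420),.026);e=h1-h2;print("holes",np.degrees(np.arctan2(-e[0],e[1])))
cv2.imwrite("pics/z7.png",cv2.resize(vision.get_image("scene")[160:330,110:330],None,fx=3.5,fy=3.5,interpolation=cv2.INTER_CUBIC))
```

```text
[0.55898666 0.15929468 0.031     ] phi 13.921388661924892
-166.49916384310762 theta deg -0.42055250503250363 0.044075302610189
-165.4719409498839 theta deg 0.606670388191219 0.043441589485109004
bar centre dist 0.050556544927687
holes 14.380471918625027
```

View pics/z7.png

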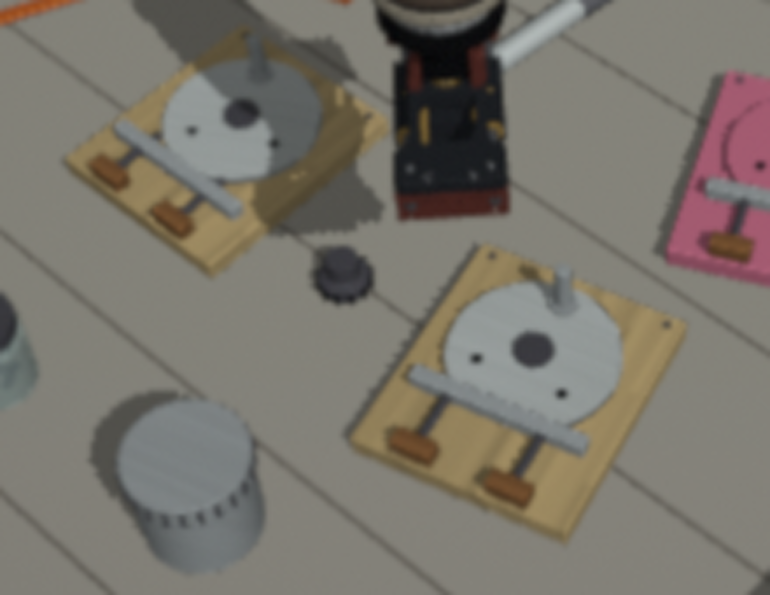

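The flat is flush: the disc angle reads 0 ± 0.6°, and the bar's centre line is 50.6 mm from the pivot against 51 mm expected. The other board is untouched and the arm is clear, so I'm handing in.

```bash
python3 -c "
from h import *
print(order.sign_off())"
```

```text
the job is handed in; nothing more can be done
None
```

The flat-edged disc is turned with its flat flush on its bar, and the job is handed in. I pushed its bolt about 60° clockwise with the closed fingertips until the sprung bar drew the flat square, then backed off and rose clear.

- **Disc angle:** bolt and bar measured in the wrist picture put it at −0.4° to +0.6°, where 0 is flush. The line through the disc's two holes agrees with the bar's direction to 0.5°.
- **Bar position:** its centre line is 50.6 mm from the pivot; 51 mm means it has followed in onto the flat.
- **Round disc:** the arm never came near it, and it looks unchanged in the last scene picture.
- **Force and time:** the readings at the end of each move stayed at about 1 N. The arm was done at about 6 s of the 35 s allowed.
- **One disagreement:** an early wrist measurement put the pivot about 8 mm off because the arm was still settling. I measured again with the arm at rest before moving in, and no check failed after that.

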